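Load the narrow-foot nest carriage onto the fixture track

ROBOT

A 6-joint arm with a two-finger parallel gripper is mounted at the origin on the work surface. World frame = base frame: x ahead of the robot, y to its left, z up, the work surface at z = 0. Lengths are in m, angles in rad, forces in N, time in s.
With the tool pointing down it reaches from about 0.35 to 1 m from the base axis. Payload 7.1 kg.
Tool frame: the origin (TCP) lies between the finger pads; the fingertips stand 22 mm ahead of it and the grasp point (between the pads) lies 3 mm ahead of it; z points along the fingers, y is the line along which they close (so a half turn about z gives the same grasp; the last joint's range is limited). The gripper opens to 85 mm and grips with 20 to 120 N. Pads are 22 mm wide; open, the fingers measure 114 mm over their backs; the gripper's body (76 mm by 85 mm) begins 54 mm behind the grasp point. The pads swing forward as they close: fully open they stand 13 mm farther back than shut.
Start: joints at [-1.223, 0.423, 1.63, -0, 1.089, -0.019], TCP at [0.224, -0.583, 0.253] pointing down, gripper open.
Joint ranges: [-3, 3], [-0.9, 2.11], [0.09, 2.58], [-1.31, 4.45], [0.11, 2.69], [-2.54, 2.54]. Speed limits (rad/s): [2.39, 2.39, 3.01, 3.14, 3.14, 3.14].

INTERFACE

Orientations are given as a rotation vector (axis times angle).
In Python, from rig import manip gives the robot as it stands. The module is installed in compiled form; this text tells all that it offers. Calls block until the motion is done:
- manip.move_to(position, orientation): joint-space move of the TCP to a pose.
- manip.servo_line(position, orientation=None, rate=0.15): straight line of the TCP; orientation=None keeps the orientation; rate is the mean speed in m/s.
- manip.set_joints(angles): joint-space move.
- manip.command_gripper(opening, f_grip=None): finger opening in m; f_grip is the grip in N (None keeps the last); returns when the fingers have stopped.
- manip.hold(seconds).
- manip.solve_ik(position, orientation): joint angles nearest the present ones, or None.
- manip.camera(name): name is "scene" or "top"; returns a dict with "image" (420x560x3 uint8, red, green, blue), "fx", "fy", "cx", "cy" (pixels), "cam_to_world" (4x4, takes a point from camera to world coordinates). Camera axes: x right, y down, z forward; pixel columns grow to the right and rows downward; lengths in m; the calibration is good to about 2 mm. A picture is of the moment at which its call begins. There is no depth.
A pose or a line that the arm cannot do raises manip.IKError and nothing moves.
- manip.sign_off(): hands the job in; it is judged then, once.
Readings, each from a call of its own:
- manip.get_time(): time.
- manip.get_joint_positions(): joint angles.
- manip.get_joint_vel(): joint speeds.
- manip.get_tau(): joint torques, N m.
- manip.get_position(): TCP position.
- manip.get_ee_rot(): TCP orientation.
- manip.get_contact_force(): force on the tool from outside, world axes, zero at the start.
- manip.get_torque(): the same for the moment, N m.
- manip.get_width(): finger opening in m.
- manip.get_grip_force(): force on a finger pad.
Only numpy, scipy, OpenCV 4.12 (cv2) and the standard library are available. Lean on these libraries where they do the work, as an engineer would, in place of code of your own. Each camera call takes 0.05 s, during which the arm holds its last target. There are 200 camera calls.

TASK

Put the carriage with the narrow foot onto the fixture track: bring its foot in at the track's open end, under the two lips, slide it all the way home against the end stop and let go of it. Leave the wide-footed carriage and the plain footless block standing where they are.

Things in the scene. Friction and masses are not known exactly. Their poses are not given: they have to be found in the camera images.
- track: Fixed aluminium track on a steel plate 210x100x5 (all in mm); origin: centre of plate underside, on the bench. x: from open to closed end. Rails x -30..100: channel |y|<27, lips from |y|=13, underside z 20, top 25. Guides (top z 20) flare the mouth from x -30 to -52, 78 wide; plate x -105..-52 is bare, for the foot. Stop face x 88, top z 25: a carriage fully home has its centre at x 63, y 0.
- carriage_mid (a point): The loose carriage to load: steel foot 50 (x) x 44 (y) x 9 mm high, aluminium upright 40 (x) x 16 mm thick (y) on its middle, 90 mm high overall, 0.15-0.3 kg, standing on the bench at one of three spots. Point: its centre, 45 mm above the underside. x is the sliding direction, either way round. Grip the upright across y in its upper half, so the fingertips clear the track's lips.
- wide_mid (a point): Bystander, loose: a carriage with the same upright (40 x 16 mm, 90 mm high) but a foot 50 mm long and 80 mm wide, too wide for the track. The point is its centre, 45 mm above its underside.
- block_mid (a point): Bystander, loose: plain aluminium block without a foot, 40 x 32 mm and 90 mm high, standing. The point is its centre, 45 mm above its underside.
Not all that is in view belongs to the job. Leave any yellow look-alike of the part that bears carriage_mid alone.

How it is judged:
At the end, for the whole second after the job is handed in: The narrow-foot carriage stands upright with its foot under both lips of the track, lengthwise in it, no more than 12 mm short of the end stop, released and at rest; the wide carriage and the plain block are within 30 mm of where they stood (x of carriage_mid in the frame of track between 0.051 and 0.069 m and y of carriage_mid in the frame of track between -0.012 and 0.012 m and z of carriage_mid in the frame of track between 0.044 and 0.058 m and angle between the x axis of carriage_mid and the x axis of track, either way round below 0.21 rad and angle between carriage_mid's own z axis and vertical below 0.15 rad and distance of each of wide_mid, block_mid from where it was at the start of the episode below 0.03 m); the robot touches nothing.
It fails at once if the wide carriage or the plain block is moved more than 30 mm or knocked over (distance of any of wide_mid, block_mid from where it was at the start of the episode above 0.03 m).
It also fails if it takes over 42 s, if anything falls off the work surface, if the arm or the gripper's body presses on something with over 40 N, if the wrist force passes 120 N, or if a joint passes its speed limit or range.

## Working session

There is one attempt and no reset: what is moved stays moved. The work goes in short steps, each a Python script; the robot and the scene stay as the last script left them, time stands still between calls to the robot, and variables do not carry over. Pictures are saved under pics/ and viewed, at most 10 in all, crops included, and the job is handed in when it is done.

```bash
mkdir -p pics
python3 - <<'E'
from rig import manip
import cv2,numpy as np,pickle
for n in("top","scene"):
    c=manip.camera(n); pickle.dump(c,open(n+".pkl","wb"))
    cv2.imwrite(f"pics/{n}0.png",c["image"][:,:,::-1])
    print(n,c["fx"],c["fy"],c["cx"],c["cy"]);print(np.round(c["cam_to_world"],4))
print(manip.get_time(),manip.get_ee_rot())
E
```

```text
top 529.3329874198283 529.3329874198283 281.47912037219004 212.12574494925062
[[-0.0254 -0.993   0.1157  0.4661]
 [-0.9995  0.0277  0.0179  0.0438]
 [-0.0209 -0.1152 -0.9931  0.8671]
 [ 0.      0.      0.      1.    ]]
scene 381.793822783413 381.793822783413 282.1508478147414 208.18812352583535
[[ 0.7546  0.4738 -0.454   0.8716]
 [ 0.656  -0.5645  0.501  -0.2807]
 [-0.0189 -0.6759 -0.7368  0.5381]
 [ 0.      0.      0.      1.    ]]
0.1 [-3.08761077e+00 -5.72635575e-01  3.41753528e-04]
```

View pics/top0.png

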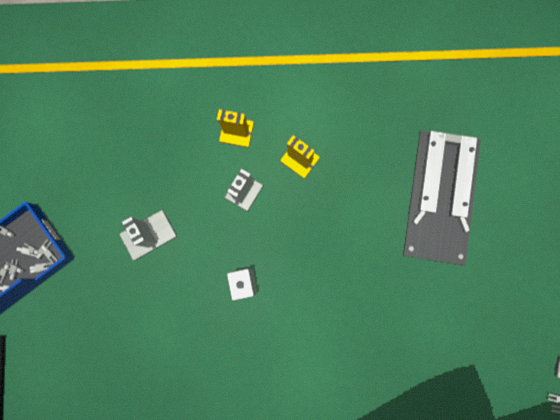

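View pics/scene0.png

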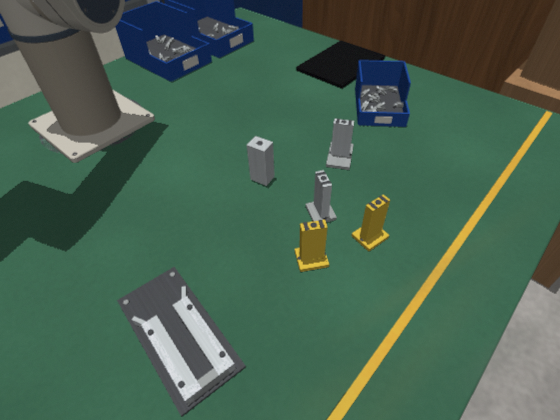

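The candidates in the top view are:
- Yellow look-alikes at (235,127) and (301,157), not to be touched.
- Grey with a narrow foot at (243,188).
- Grey with a wide foot at (147,233).
- Plain block at (241,284).

The one at (243,188) fits best: it is grey and its foot is small. The track is at (443,197) with its mouth toward the robot (image bottom). I'll confirm with a crop and measure.

```bash
cat > h.py <<'E'
import numpy as np,cv2,pickle
def ray(c,px,z):
    T=c["cam_to_world"];d=T[:3,:3]@[(px[0]-c["cx"])/c["fx"],(px[1]-c["cy"])/c["fy"],1.]
    return T[:3,3]+d*(z-T[2,3])/d[2]
def proj(c,p):
    T=c["cam_to_world"];q=T[:3,:3].T@(np.array(p)-T[:3,3]);return np.array([c["cx"]+c["fx"]*q[0]/q[2],c["cy"]+c["fy"]*q[1]/q[2]])
E
python3 - <<'E'
from h import *
t=pickle.load(open("top.pkl","rb"));im=t["image"][:,:,::-1]
hsv=cv2.cvtColor(im,cv2.COLOR_BGR2HSV)
a=cv2.resize(im[155:225,210:280],None,fx=8,fy=8,interpolation=cv2.INTER_CUBIC)
s=pickle.load(open("scene.pkl","rb"))["image"][:,:,::-1]
b=cv2.resize(s[160:230,290:350],None,fx=8,fy=8,interpolation=cv2.INTER_CUBIC)[:, :240+0] if 0 else cv2.resize(s[165:230,300:328+12],None,fx=6,fy=560/65,interpolation=cv2.INTER_CUBIC)
cv2.imwrite("pics/crop1.png",np.hstack([a,b[:560]]))
# narrow carriage: bright top face & whole grey
for name,(x0,y0,x1,y1) in dict(narrow=(215,160,275,220),wide=(110,200,185,270),block=(220,260,265,310),track=(395,120,490,275)).items():
    m=np.zeros(im.shape[:2],np.uint8);m[y0:y1,x0:x1]=255
    g=(hsv[:,:,1]<60).astype(np.uint8)*m
    for lab,mm in (("all",g),("bright",g*(hsv[:,:,2]>215))):
        cs,_=cv2.findContours(mm,0,2)
        for c in sorted(cs,key=cv2.contourArea)[::-1][:3]:
            if cv2.contourArea(c)>30:
                r=cv2.minAreaRect(c);print(name,lab,cv2.contourArea(c),np.round(cv2.boxPoints(r),1).tolist())
E
```

```text
narrow all 864.5 [[222.89999389648438, 196.89999389648438], [240.5, 167.5], [264.8999938964844, 182.10000610351562], [247.3000030517578, 211.60000610351562]]
narrow bright 153.5 [[239.5, 204.6999969482422], [255.10000610351562, 181.39999389648438], [261.79998779296875, 185.8000030517578], [246.1999969482422, 209.1999969482422]]
narrow bright 91.5 [[231.3000030517578, 184.8000030517578], [237.10000610351562, 175.10000610351562], [245.39999389648438, 180.0], [239.60000610351562, 189.6999969482422]]
wide all 1625.0 [[113.80000305175781, 224.89999389648438], [158.3000030517578, 201.1999969482422], [177.39999389648438, 237.0], [132.89999389648438, 260.70001220703125]]
wide bright 150.0 [[149.6999969482422, 232.3000030517578], [167.10000610351562, 222.39999389648438], [174.3000030517578, 235.10000610351562], [157.0, 245.0]]
wide bright 91.5 [[124.9000015258789, 229.39999389648438], [133.6999969482422, 223.5], [139.5, 232.3000030517578], [130.8000030517578, 238.1999969482422]]
block all 707.5 [[225.60000610351562, 271.8999938964844], [251.6999969482422, 266.70001220703125], [257.5, 295.5], [231.3000030517578, 300.70001220703125]]
block bright 513.0 [[226.89999389648438, 273.3999938964844], [247.5, 269.29998779296875], [252.6999969482422, 295.29998779296875], [232.10000610351562, 299.3999938964844]]
track all 7762.5 [[402.70001220703125, 256.79998779296875], [419.1000061035156, 128.8000030517578], [481.3999938964844, 136.8000030517578], [465.0, 264.79998779296875]]
track bright 1014.5 [[451.1000061035156, 228.6999969482422], [458.8999938964844, 135.6999969482422], [475.70001220703125, 137.1999969482422], [467.8999938964844, 230.1999969482422]]
track bright 999.5 [[414.6000061035156, 221.89999389648438], [431.1000061035156, 131.1999969482422], [448.70001220703125, 134.39999389648438], [432.20001220703125, 225.10000610351562]]
```

View pics/crop1.png

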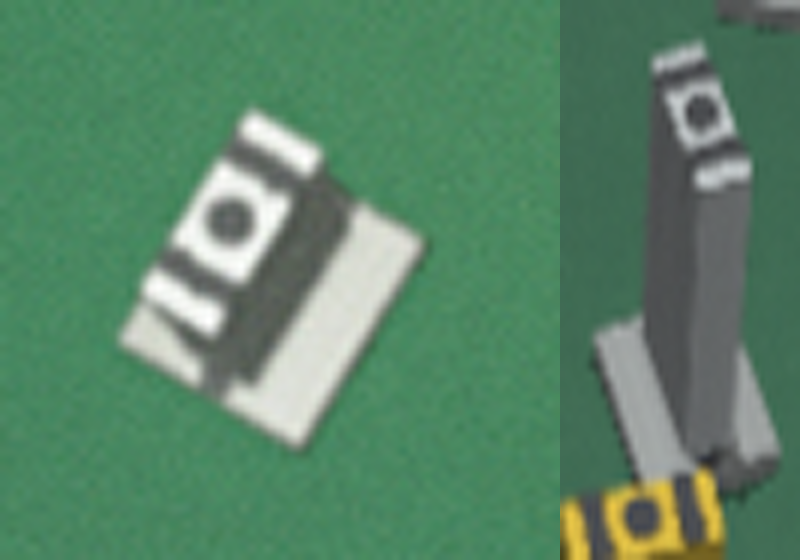

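The crop confirms it. The carriage at top (243,188) is unpainted, its foot is only slightly wider than the upright is long, and top and foot corners are all visible. Next is an enlarged look at the track.

Run:
```python
from h import *
t=pickle.load(open("top.pkl","rb"));im=t["image"][:,:,::-1]
a=cv2.resize(np.ascontiguousarray(np.transpose(im[120:275,395:490],(1,0,2))),None,fx=5,fy=5,interpolation=cv2.INTER_CUBIC)
cv2.imwrite("pics/crop2.png",a)
f=lambda u,v:(210+(u+.5)/8-.5,155+(v+.5)/8-.5)
P=np.array([ray(t,f(*p),.09) for p in((250,108),(325,155),(215,338),(142,298))])
print("top c",P.mean(0),"sides",np.linalg.norm(P-np.roll(P,-1,0),axis=1))
d=(P[0]+P[1]-P[2]-P[3]);print("yaw x",np.degrees(np.arctan2(d[1],d[0])))
Q=np.array([ray(t,f(*p),.009) for p in((120,340),(302,452),(428,240))])
print("foot c",(Q[0]+Q[2])/2,np.linalg.norm(np.diff(Q,axis=0),axis=1));d=Q[2]-Q[1];print(np.degrees(np.arctan2(d[1],d[0])))
for n,p in dict(wide=(132,231),block=(240,284)).items(): print(n,ray(t,p,.09))
for n,p in dict(y1=(231,117),y2=(301,147)).items(): print(n,ray(t,p,.09))
```

```text
top c [0.60263533 0.1204416  0.09      ] sides [0.01671195 0.03992889 0.01562898 0.04095228]
yaw x -31.12923089464532
foot c [0.60300943 0.12021593 0.009     ] [0.04417823 0.05072489]
-31.767356667725974
wide [0.53465228 0.27987108 0.09      ]
block [0.45285564 0.12095626 0.09      ]
y1 [0.70356961 0.13048621 0.09      ]
y2 [0.65400895 0.02607072 0.09      ]
```

View pics/crop2.png

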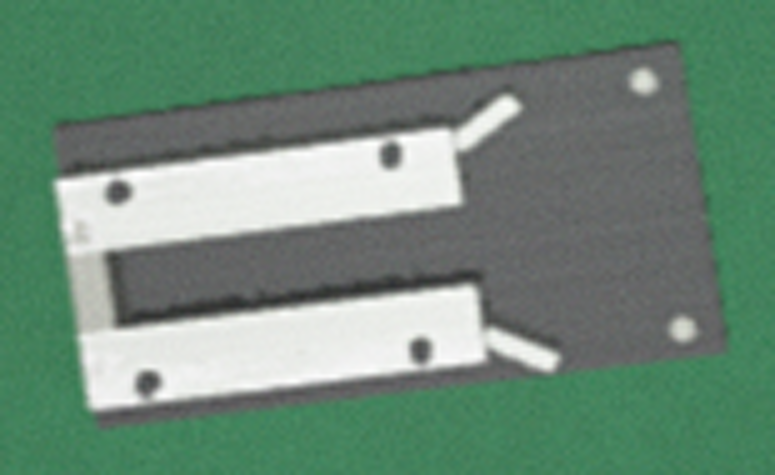

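The track crop is transposed. Its closed end is at crop u≈70-110, the lip mouth at u≈460-487, and the flares and bare plate are to the right. Reading off the rail-end and plate corners next.

Run:
```python
from h import *
t=pickle.load(open("top.pkl","rb"))
f=lambda u,v:(395+(v+.5)/5-.5,120+(u+.5)/5-.5)
R=np.array([ray(t,f(*p),.025) for p in((55,180),(93,411),(487,362),(455,126))])
P=np.array([ray(t,f(*p),.005) for p in((55,122),(100,428),(728,350),(680,42))])
I=np.array([ray(t,f(*p),.025) for p in((462,205),(478,283))])
for n,A,xm in(("rail",R,.035),("plate",P,0)):
    d=A[0]+A[1]-A[2]-A[3];y=np.arctan2(d[1],d[0]);x=np.array([np.cos(y),np.sin(y),0])
    print(n,"c",A.mean(0),"yaw",np.degrees(y),"origin",A.mean(0)-xm*x,np.linalg.norm(A-np.roll(A,-1,0),axis=1))
    print(" mouth mid lips",I.mean(0), "expected", (A.mean(0)-(xm+.03)*x), np.linalg.norm(I[0]-I[1]))
```

```text
rail c [ 0.61867569 -0.21065599  0.025     ] yaw -10.724478223262853 origin [ 0.58428702 -0.20414297  0.025     ] [0.07493629 0.1296608  0.07500278 0.13229099]
 mouth mid lips [ 0.5546433  -0.19854125  0.025     ] expected [ 0.55481102 -0.19856037  0.025     ] 0.02503099966033352
plate c [ 0.58425959 -0.20326573  0.005     ] yaw -10.482539720569433 origin [ 0.58425959 -0.20326573  0.005     ] [0.10142199 0.20935823 0.09949927 0.20940758]
 mouth mid lips [ 0.5546433  -0.19854125  0.025     ] expected [ 0.55476028 -0.19780766  0.005     ] 0.02503099966033352
```

The measurements agree with each other and with the given sizes: rail 130x75, plate 210x100, lip gap 25. The track origin is (0.584,-0.204) with yaw -10.6°. Now the grasp.

```bash
cat >> h.py <<'E'
from scipy.spatial.transform import Rotation as Ro
def ori(yawdeg):  # tool down, tool x at yaw
    a=np.radians(yawdeg);x=np.array([np.cos(a),np.sin(a),0]);z=np.array([0,0,-1.]);return Ro.from_matrix(np.c_[x,np.cross(z,x),z]).as_rotvec()
TO=np.array([.5843,-.2038]);TY=-10.6
def trk(x,y,z):
    a=np.radians(TY);return [TO[0]+x*np.cos(a)-y*np.sin(a),TO[1]+x*np.sin(a)+y*np.cos(a),z]
E
python3 - <<'E'
from rig import manip
from h import *
o=ori(180-31.5);c=[.6028,.1203]
print(manip.solve_ik(c+[.2],o),manip.solve_ik(trk(-.08,0,.18),ori(180+TY)),manip.solve_ik(trk(.065,0,.078),ori(180+TY)))
manip.command_gripper(.05,40)
manip.move_to(c+[.2],o); manip.servo_line(c+[.071],rate=.12)
print(manip.get_position(),manip.get_contact_force(),manip.get_time())
manip.command_gripper(0.0,40)
print("w",manip.get_width(),manip.get_grip_force(),manip.get_contact_force(),manip.get_time())
if .012<manip.get_width()<.02:
    manip.servo_line(c+[.18]); print("w",manip.get_width(),manip.get_contact_force(),manip.get_time())
    k=manip.camera("scene");cv2.imwrite("pics/lift.png",k["image"][:,:,::-1])
E
```

```text
[ 1.77620134e-01  4.71249219e-01  1.69217890e+00 -4.44089210e-16
  9.78164539e-01 -8.43397479e-01] [-3.79877643e-01  3.99946997e-01  1.87211103e+00 -4.44089210e-16
  8.69534624e-01 -1.76566907e+00] [-3.38744594e-01  7.19085212e-01  1.57516615e+00 -4.44089210e-16
  8.47341288e-01 -1.72453602e+00]
[0.60339238 0.12039804 0.07176683] [ 0.26735565  0.52292597 -0.5643398 ] 4.5833
w 0.015376357431550549 42.49075949192047 [-0.28718539 -0.42642618  4.37469461] 4.9833
w 0.015600109635666243 [ 0.17511982  0.71502033 -1.26548478] 5.8583
```

View pics/lift.png

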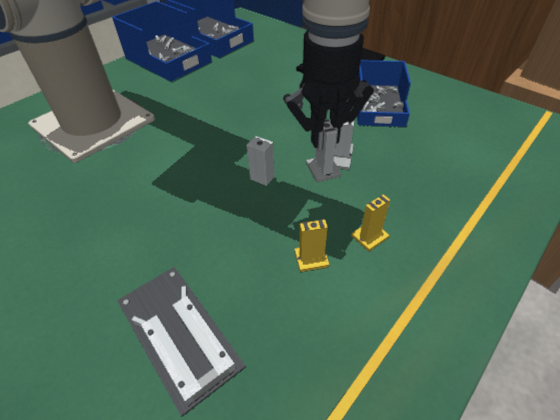

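The carriage hangs upright in the gripper at about (325,150), and the block (261,160), wide carriage and yellow parts are undisturbed. Next I carry it to the mouth and lower it to about 2.5 mm above the plate.

Run:
```python
from rig import manip
from h import *
o=ori(180+TY)
manip.servo_line(trk(-.08,0,.18),o,rate=.15)
manip.servo_line(trk(-.08,0,.0785),rate=.1)
print(manip.get_position(),trk(-.08,0,.0785),manip.get_width(),manip.get_contact_force(),manip.get_time())
for n in("top","scene"):
    k=manip.camera(n);cv2.imwrite(f"pics/e_{n}.png",k["image"][:,:,::-1])
a=cv2.imread("pics/e_top.png")[110:310,360:520];b=cv2.imread("pics/e_scene.png")[200:400,60:260]
cv2.imwrite("pics/entry.png",cv2.resize(np.hstack([a,b]),None,fx=2.2,fy=2.2))
```

```text
[ 0.50613893 -0.18925916  0.07904005] [np.float64(0.5056651720680357), np.float64(-0.1890838919509824), 0.0785] 0.015593626135996902 [-0.10030487 -0.55465795 -3.12176665] 9.3833
```

View pics/entry.png

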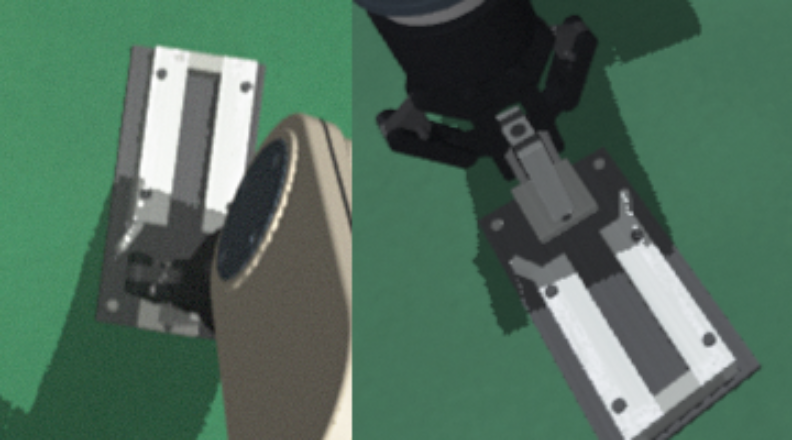

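In the scene half, the foot (555,200) sits over the bare plate, centred between the flares and lined up with the channel. I'll slide it in with a force guard.

Run:
```python
from rig import manip
from h import *
a=np.radians(TY);ex=np.array([np.cos(a),np.sin(a),0]);ey=np.array([-np.sin(a),np.cos(a),0])
f0=manip.get_contact_force()
def rep():
    f=manip.get_contact_force()-f0;p=manip.get_position()-np.array(trk(0,0,0))
    print(np.round([p@ex*1e3,p@ey*1e3,p[2]*1e3,f@ex,f@ey,f[2],manip.get_time()],1));return f
for x in(-.05,-.03,-.01,.01,.03,.045,.053,.057,.060,.062,.064,.066):
    manip.servo_line(trk(x,0,.0785),rate=.06 if x<.05 else .03)
    f=rep()
    if np.linalg.norm(f)>12: break
for n in("top","scene"):
    k=manip.camera(n);cv2.imwrite(f"pics/h_{n}.png",k["image"][:,:,::-1])
b=cv2.imread("pics/h_scene.png")[200:400,60:300]
cv2.imwrite("pics/home.png",cv2.resize(b,None,fx=2.8,fy=2.8))
```

```text
[-50.2   0.1  78.3   0.4  -0.1  -0.6  10.1]
[-29.8   0.   78.4  -0.5  -0.5   0.3  10.6]
[-9.8  0.  78.4  0.3  0.3  0.8 11.1]
[10.2  0.  78.4  0.6 -0.4 -0.5 11.6]
[30.2  0.1 78.4 -0.3  0.  -0.9 12.1]
[45.4  0.  78.5  0.2 -0.1 -0.6 12.5]
[53.1  0.  78.5  0.4  0.2  0.1 12.9]
[57.2  0.  78.6  0.2  0.2  0.4 13.2]
[60.2 -0.  78.6  0.3 -0.1  0.4 13.4]
[62.1 -0.  78.6 -0.9  0.1 -0.5 13.7]
[64.1 -0.  78.5  0.4  0.2 -0.4 13.9]
[64.9  0.  78.2 -4.8 -0.5  1.6 14.2]
```

View pics/home.png

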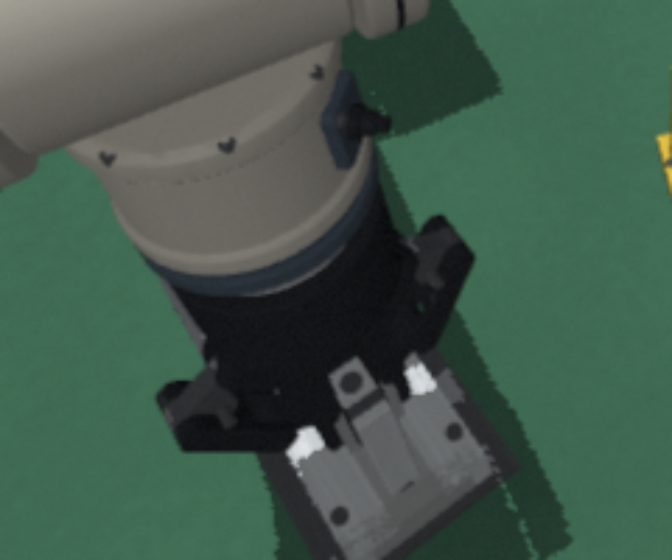

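The upright (375,430) is between the lips near the stop, and a -4.8 N reaction at x≈65 mm shows it has touched. I'll lower it, release and retreat.

Run:
```python
from rig import manip
from h import *
manip.servo_line(trk(.0645,0,.0770),rate=.02); print(manip.get_contact_force())
manip.command_gripper(.045); manip.hold(.2)
manip.servo_line(trk(.064,0,.2),rate=.1)
manip.move_to(trk(-.2,0.0,.3),ori(180+TY)); manip.hold(.3)
print(manip.get_width(),manip.get_time())
for n in("top","scene"):
    k=manip.camera(n);cv2.imwrite(f"pics/f_{n}.png",k["image"][:,:,::-1]);pickle.dump(k,open(f"f_{n}.pkl","wb"))
a=cv2.imread("pics/f_top.png")[110:310,390:510];b=cv2.imread("pics/f_scene.png")[230:410,90:270]
cv2.imwrite("pics/final.png",np.hstack([cv2.resize(a,(330,550)),cv2.resize(b,(450,550))]))
c=np.linspace(0,0,1)
t=pickle.load(open("f_top.pkl","rb"));print("expected top centre px (crop)",(proj(t,trk(.063,0,.095))-[390,110])*2.75)
```

```text
[-1.3278604  -0.15077378 -2.35208466]
0.044858689140844864 17.8917
expected top centre px (crop) [204.75979857 100.29157016]
```

View pics/final.png

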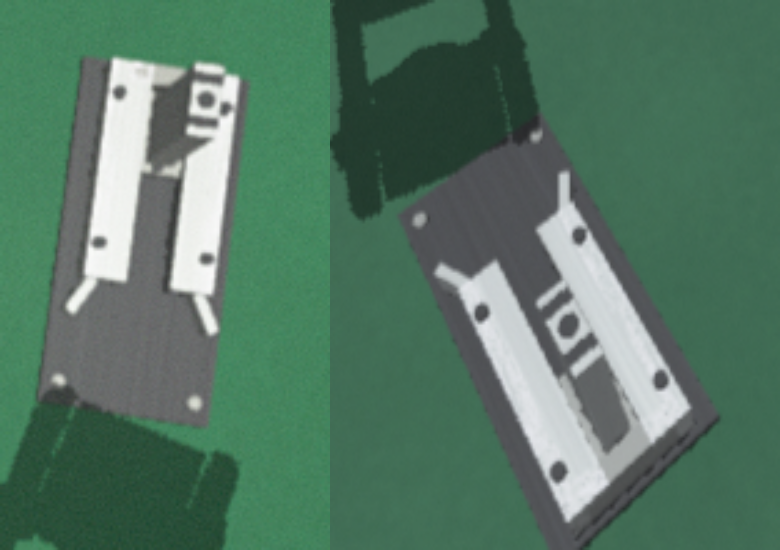

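The carriage top's hole is at about (206,100) in the left crop, against (205,100) expected for fully home. The carriage is upright, under the lips and released, so I'll hand the job in.

```bash
python3 -c "
from rig import manip
print(manip.sign_off(),manip.get_time())"
```

```text
the job is handed in; nothing more can be done
the job is handed in; nothing more can be done
```

The narrow-foot carriage is home against the end stop and released, within about 1 mm of its nominal position in the last picture; the job was handed in at about 18 s, and I never went near the wide carriage or the block after the lift, when both were still in place.

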